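Sort a vial and a stopper through the diverter box

ROBOT

A 6-joint arm with a two-finger parallel gripper is mounted at the origin on the work surface. World frame = base frame: x ahead of the robot, y to its left, z up, the work surface at z = 0. Lengths are in m, angles in rad, forces in N, time in s.
With the tool pointing down it reaches from about 0.325 to 0.925 m from the base axis. Payload 3.1 kg.
Tool frame: the origin (TCP) lies midway between the tips of the shut fingers; the grasp point (between the pads) lies r.tcp_to_grasp behind it (r.tcp_to_grasp is the distance from the TCP to the grasp point, in m); x points along the fingers, y is the direction in which the jaws open and shut, and the axes are right-handed (so a half turn about x gives the same grasp; the last joint's range is limited). The gripper opens to 85 mm and grips with 20 to 120 N. Pads are 22 mm wide; open, the fingers measure 114 mm over their backs; the gripper's body (76 mm by 85 mm) begins 54 mm behind the grasp point. The pads swing forward as they close: fully open they stand 13 mm farther back than shut.
Start: joints at [-1.417, 0.217, 1.613, -0, 1.311, -0.112], TCP at [0.164, -0.603, 0.231] pointing down, gripper open.
Joint ranges: [-2.75, 2.75], [-0.78, 2.1], [0.31, 2.55], [-1.13, 4.27], [0.13, 2.63], [-2.58, 2.58]. Speed limits (rad/s): [2.79, 2.79, 3.14, 3.14, 3.14, 3.14].

INTERFACE

Orientations are given as a rotation vector (axis times angle).
In Python, from rig import monitor, capture, r gives the robot as it stands.
- The arm moves only by the tool drive_tool, never from a script. Its argument "targets" is a list of rows, each a list of 7 numbers: the shift along the tool's x, y, z in m, then the turn, a rotation vector about the tool's x, y, z in rad, then the closure, from 0 (fully open) to 1 (shut). In form: [[dx, dy, dz, ax, ay, az, fingers], ...]. A call has 1 to 12 rows; each row is the pose to reach, as a shift and turn from the pose commanded when the call began, along the tool's axes at that moment; what a row does not reach only later rows make up. A row lasts 1/10 s, in which the tool goes at most 50 mm and 8.59 degrees, less where a joint would pass 70% of its speed; a pose out of reach is approached as far as the arm can. A call with a gripper value outside its range is refused whole. The fingers move at their own pace and stop on an object; "grip_force" is the grip in N (left out, the last holds). Time passes only in rows, so rows that repeat a pose let the fingers close. It gives the time, the measured TCP pose, the force and the opening at its end, in the units of the state.
- monitor.get_obs(): the state, without advancing time (a new reading comes with each control period).
- capture(name): name is "side" or "top" or "wrist"; returns a dict with "color" (480x640x3 uint8, red, green, blue), "fx", "fy", "cx", "cy" (pixels), "T" (4x4, takes a point from camera to world coordinates); the wrist camera has in their place "T_tool_cam" (4x4, takes a point from camera to tool coordinates, whose origin is the TCP and whose axes are the tool frame's). Camera axes: x right, y down, z forward; pixel columns grow to the right and rows downward; lengths in m; the calibration is good to about 2 mm. The wrist camera is an equidistant fisheye: a pixel r from the principal point sees the ray r / f radians off the axis. A picture is of the moment at which its call begins: read the wrist's pose just before it. There is no depth.
- r.job_done(): hands the job in, once; it reports no verdict.
The state is a dict: "t": time; "joints": joint angles; "dq": joint speeds; "effort": joint torques, N m; "ee_pos": TCP position; "tcp_rot": TCP orientation; "ft_force": force on the tool from outside, world axes, zero at the start; "ft_torque": the same for the moment, N m; "width": opening from 0.0 (shut) to 1.0 (fully open).
Only numpy, scipy, OpenCV 4.12 (cv2) and the standard library are available. Lean on these libraries where they do the work, as an engineer would, in place of code of your own. Each camera call takes 0.05 s, during which the arm holds its last target.

TASK

Slide the flush cover of the diverter box open, then drop the amber vial and the grey stopper one after the other into its mouth, setting the diverter lever fully over to the proper side before each, so that the vial ends up in the wire basket and the stopper in the solid-walled tray. Leave the other things on the bench where they are.

Things in the scene. Friction and masses are not known exactly. Their poses are not given: they have to be found in the camera images.
- sorter: Diverter box, fixed (sizes in mm): 90 (x) x 300 (y) x 155 high, clear roof, ends and +x wall; on its middle a turret (90 x 100, walls 5) up to 200; at x -45 to -135 a solid deck block 100 wide, 194 high, side rails to 200. Origin at bench level under the mouth's centre, z up, x and y along its sides. Ramps lead from the turret to a bin at the +y and at the -y end, reached only through the mouth.
- mouth (a point): Centre of the turret's open mouth, level with its rim, 200 above the bench. The mouth is 80 (sorter x) x 90 (sorter y) inside when the cover is fully open. Axes as the sorter's.
- cover (a joint): Flat aluminium plate without a handle, 82 x 88 x 5, flush with the rim, closing the mouth. In m: 0 closed (starts at 0 to 0.01), 0.08 fully open; slides along the sorter's -x onto the deck. About 1.2 N plus 3 N per m/s slides it; it stays where left. Nothing to grip: press on it (5 to 15 N) with closed fingers and drag; it does not give downward.
- cover_top (a point): Centre of the cover's upper face, 200 above the bench; moves with it.
- diverter (a joint): Lever and inner diverter blade, one piece. In rad: 0 upright, +0.6 leaning to the sorter's +y (stop), -0.6 to its -y (stop). The blade leans with the lever and shuts off that side: lever fully to +y sends parts to the -y bin, fully to -y sends them to the +y bin. Starts within 0.25 of upright, stays where left; 1 to 2 N at the knob moves it. Falling parts press it onto its stop.
- lever_knob (a point): Centre of the lever's black knob: cylinder 22 dia x 36 long along the sorter's x, 135 from the pivot, outside the turret on its +x side, 80 from the mouth's centre (knob from 62 to 98 in sorter x). 240 above the bench upright, 216 and 76 sideways at a stop. The flat steel arm below it is 12 wide (y), 7 thick. Moves with the lever.
- lever_pivot (a point): Point on the pivot axis at the lever, fixed, 105 above the bench; axes as the sorter's.
- basket: Wire basket (open steel wires), 76 x 84 x 30 high, standing in the box under one end of its clear roof: at sorter y = +103 or -103. Fixed. Origin at the centre of its underside.
- tray: Solid-walled grey tray of the same size, 76 x 84 x 30 high, standing at the other end of the box. Fixed. Origin at the centre of its underside.
- vial: Small amber glass vial with a white cap, round, 25 dia (up to 30 high), cap 21 dia above that, 42 high in all, about 22 g, standing on the bench. Origin at the centre of its underside, z up its axis.
- vial_mid (a point): Middle of the vial, on its axis, 21 above its underside.
- stopper: Grey plastic stopper: disc 34 dia x 14 high with a round stub 16 dia x 14 high on top, 28 high in all, about 28 g, standing on its disc. Origin at the centre of its underside, z up its axis.
- stopper_mid (a point): Point on the stopper's axis, 12 above its underside.
- wash_bottle: Bystander: white squeeze wash bottle with a bent spout, 60 dia x 160 high, standing. Origin at the centre of its underside.
- beaker: Bystander: open glass beaker, 66 dia x 85 high, standing. Origin at the centre of its underside.
- tip_box: Bystander: pipette-tip box, 85 x 120 x 63 high. Origin at the centre of its underside.
- tube_rack: Bystander: grey rack with capped tubes, 100 x 70 x 68 high. Origin at the centre of its underside.
- spatula: Bystander: flat steel spatula, 150 long, up to 11 wide, 5 thick, lying across the bench. Origin at the centre of its underside.
- petri_dish: Bystander: clear covered dish, 94 dia x 15 high. Origin at the centre of its underside.
- timer: Bystander: small white bench timer, 50 x 36 x 18 high. Origin at the centre of its underside.
Mind the look-alikes: they are no part of the job. What is shaped like the vial but purple or yellow is not meant.

How it is judged:
On the way, in this order (a step that is already met when the one before it is completed fails the run):
1. the cover is open (at least 45 mm) (value of joint cover above 0.045 m), for 0.1 s.
2. the first of the two parts is in its own bin (((x of vial_mid in the frame of basket between -0.045 and 0.045 m and y of vial_mid in the frame of basket between -0.05 and 0.05 m and z of vial_mid in the frame of basket between 0 and 0.05 m) or (x of stopper_mid in the frame of tray between -0.045 and 0.045 m and y of stopper_mid in the frame of tray between -0.05 and 0.05 m and z of stopper_mid in the frame of tray between 0 and 0.05 m))), for 0.1 s.
At the end, for the whole second after the job is handed in: The vial lies at rest in the wire basket and the stopper lies at rest in the solid-walled tray: their middles within 45 mm (x) and 50 mm (y) of the bin's centre and less than 50 mm above its underside (x of vial_mid in the frame of basket between -0.045 and 0.045 m and y of vial_mid in the frame of basket between -0.05 and 0.05 m and z of vial_mid in the frame of basket between 0 and 0.05 m and x of stopper_mid in the frame of tray between -0.045 and 0.045 m and y of stopper_mid in the frame of tray between -0.05 and 0.05 m and z of stopper_mid in the frame of tray between 0 and 0.05 m and linear speed of each of vial, stopper below 0.03 m/s); the robot touches nothing.
It fails at once if another thing on the bench was moved by more than 30 mm (distance of any of wash_bottle, beaker, tip_box, tube_rack, spatula, petri_dish, timer from where it was at the start of the episode above 0.03 m).
It fails at once if a part was dropped down the mouth while the lever was not set well over (at least 0.4 rad) to one side (((x of vial_mid in the frame of sorter between -0.045 and 0.045 m and y of vial_mid in the frame of sorter between -0.1 and 0.1 m and z of vial_mid in the frame of sorter between 0.06 and 0.17 m) or (x of stopper_mid in the frame of sorter between -0.045 and 0.045 m and y of stopper_mid in the frame of sorter between -0.1 and 0.1 m and z of stopper_mid in the frame of sorter between 0.06 and 0.17 m)) and value of joint diverter between -0.4 and 0.4 rad).
It also fails if it takes over 72 s, if anything falls off the work surface, if the arm or the gripper's body presses on something with over 40 N, if the wrist force passes 120 N, or if a joint passes its speed limit or range.

## Working session

There is one attempt and no reset: what is moved stays moved. The work goes in short steps, Python scripts to look and compute and a tool call to move; the robot and the scene stay as the last step left them, time stands still between calls to the robot, and variables do not carry over. Pictures are saved under pics/ and viewed, and the job is handed in when it is done.

Besides the shell and the picture viewer there is one more tool, called after ">>>" as a command line: name --pt "numbers of a row" for each row, then --argument value for the rest. drive_tool: Moves the arm, as the interface text tells. Its arguments: {"type":"object","properties":{"targets":{"type":"array","items":{"type":"array","items":{"type":"number"}}},"grip_force":{"type":"number"}},"required":["targets"]}

```bash
ls; mkdir -p pics
cat > h.py <<'E'
import numpy as np, cv2
from scipy.spatial.transform import Rotation as R
from rig import monitor, capture, r
def save(n,img): cv2.imwrite(f'pics/{n}.png',cv2.cvtColor(img,cv2.COLOR_RGB2BGR))
def ray(c,u,v,Tt=None):
    if 'T' in c:
        T=c['T']; d=np.array([(u-c['cx'])/c['fx'],(v-c['cy'])/c['fy'],1.])
    else:
        T=Tt@c['T_tool_cam']; x=(u-c['cx'])/c['fx'];y=(v-c['cy'])/c['fy'];t=np.hypot(x,y)
        d=np.array([x/t*np.sin(t),y/t*np.sin(t),np.cos(t)]) if t>1e-9 else np.array([0,0,1.])
    return T[:3,3],T[:3,:3]@d
def onz(c,u,v,z,Tt=None):
    o,d=ray(c,u,v,Tt); return o+d*(z-o[2])/d[2]
def proj(c,p):
    q=np.linalg.inv(c['T'])@np.append(p,1); return np.array([c['fx']*q[0]/q[2]+c['cx'],c['fy']*q[1]/q[2]+c['cy']])
def tri(c1,uv1,c2,uv2):
    o1,d1=ray(c1,*uv1);o2,d2=ray(c2,*uv2)
    A=np.stack([d1,-d2],1);s=np.linalg.lstsq(A,o2-o1,rcond=None)[0]
    a=o1+s[0]*d1;b=o2+s[1]*d2; return (a+b)/2,np.linalg.norm(a-b)
def toolT():
    o=monitor.get_obs();T=np.eye(4);T[:3,:3]=R.from_rotvec(o['tcp_rot']).as_matrix();T[:3,3]=o['ee_pos'];return T
E
python3 - <<'E'
from h import *
o=monitor.get_obs();print(o);print(r.tcp_to_grasp);print(toolT())
import pickle
for n in ['side','top','wrist']:
    c=capture(n);save(n+'0',c['color']);pickle.dump(c,open(n+'0.pkl','wb'))
    print(n,{k:(v if k!='color' else 0) for k,v in c.items()})
E
```

```text
pics
{'t': 0.0, 'joints': array([-1.41724352e+00,  2.17772348e-01,  1.61493126e+00, -3.32741404e-06,
        1.31132444e+00, -1.12212236e-01]), 'dq': array([ 0.00022601,  0.00189856, -0.00010896, -0.00143148, -0.00015161,
       -0.00035662]), 'effort': array([ 2.37740105e-04, -3.96839440e+01, -3.03853619e+01, -1.38149767e-04,
        9.71145811e-03, -2.07168853e-06]), 'ee_pos': array([ 0.164041  , -0.60223471,  0.22995851]), 'tcp_rot': array([ 2.08047748,  0.28066169, -2.08058989]), 'ft_force': array([ 0.08085749, -0.03159301,  0.29573273]), 'ft_torque': array([ 0.01367828, -0.00304558,  0.01209352]), 'width': 0.9963676898678909}
0.0187
[[-3.75671622e-04  2.62647903e-01 -9.64891672e-01  1.64040997e-01]
 [ 2.40624501e-03 -9.64888709e-01 -2.62648034e-01 -6.02234705e-01]
 [-9.99997034e-01 -2.42043519e-03 -2.69513901e-04  2.29958512e-01]
 [ 0.00000000e+00  0.00000000e+00  0.00000000e+00  1.00000000e+00]]
side {'color': 0, 'fx': 619.3112700865937, 'fy': 619.3112700865937, 'cx': 323.14421353267545, 'cy': 236.07398462882728, 'T': array([[-0.74726767, -0.51303559,  0.42235709,  0.02485148],
[... 428 characters left out ...]
074e-02, -4.30973348e-03,
        -8.01478539e-02],
       [-6.35916199e-04, -2.18523656e-01, -9.75831444e-01,
         1.49598057e+00],
       [ 0.00000000e+00,  0.00000000e+00,  0.00000000e+00,
         1.00000000e+00]])}
wrist {'color': 0, 'fx': 371.64829954431775, 'fy': 371.64829954431775, 'cx': 321.5888284732259, 'cy': 236.3414238497417, 'T_tool_cam': array([[-3.86913311e-04, -3.05318067e-01,  9.52250350e-01,
        -1.42783532e-01],
       [ 9.99999730e-01,  4.76182885e-04,  5.58992124e-04,
        -4.06455740e-04],
       [-6.24115713e-04,  9.52250309e-01,  3.05317801e-01,
        -7.82414641e-02],
       [ 0.00000000e+00,  0.00000000e+00,  0.00000000e+00,
         1.00000000e+00]])}
```

View pics/side0.png

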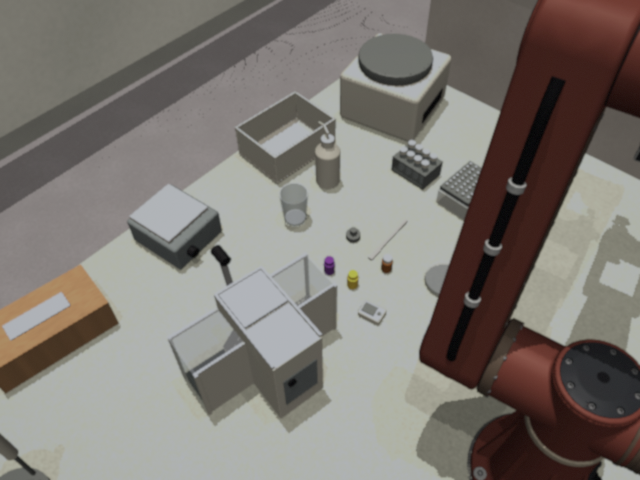

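View pics/top0.png

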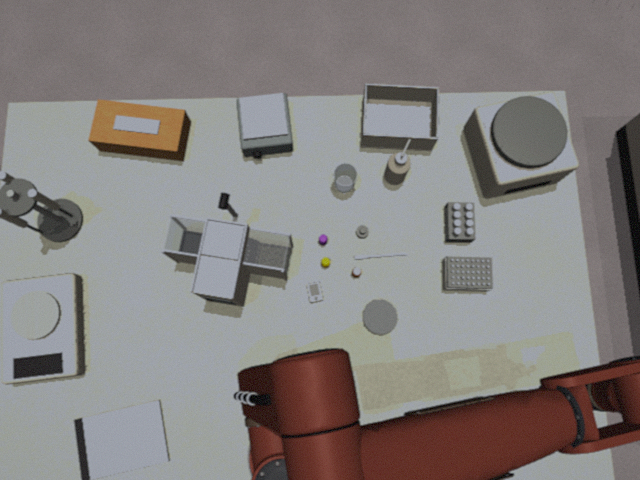

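View pics/wrist0.png

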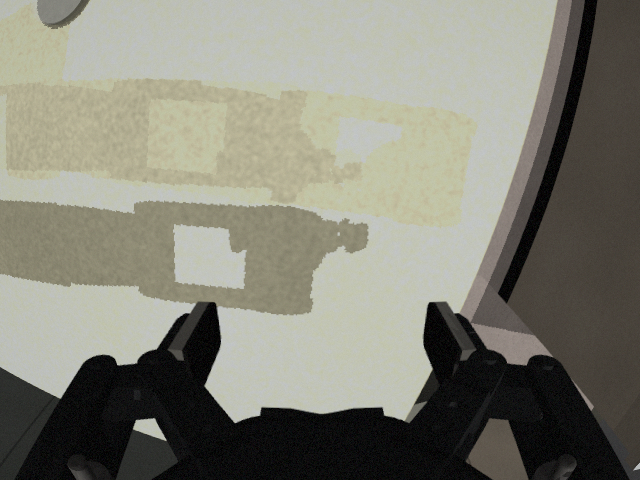

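Run:
```python
from h import *
import pickle
t=pickle.load(open('top0.pkl','rb'));s=pickle.load(open('side0.pkl','rb'))
a=cv2.resize(t['color'][180:320,150:310],None,fx=5,fy=5,interpolation=cv2.INTER_CUBIC);save('tc',a[:600])
save('tc',cv2.resize(t['color'][170:320,150:350],None,fx=4,fy=4,interpolation=cv2.INTER_CUBIC))
save('sc',cv2.resize(s['color'][230:420,160:400],None,fx=3,fy=3,interpolation=cv2.INTER_CUBIC))
save('tp',cv2.resize(t['color'][160:310,300:420],None,fx=4,fy=4,interpolation=cv2.INTER_CUBIC))
```

```text
(no output)
```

View pics/tc.png

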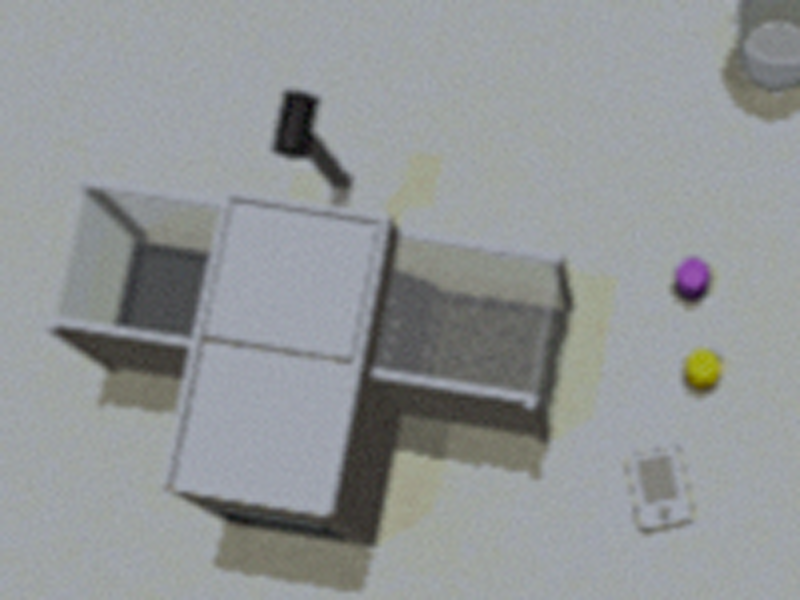

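View pics/sc.png

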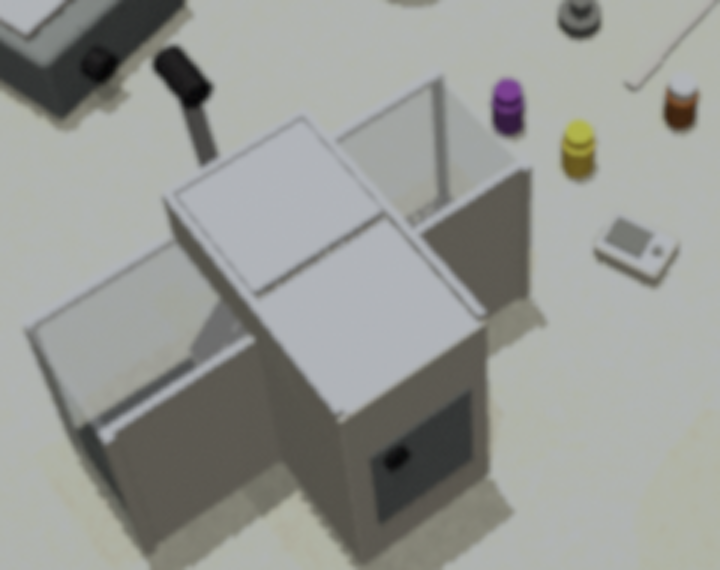

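View pics/tp.png

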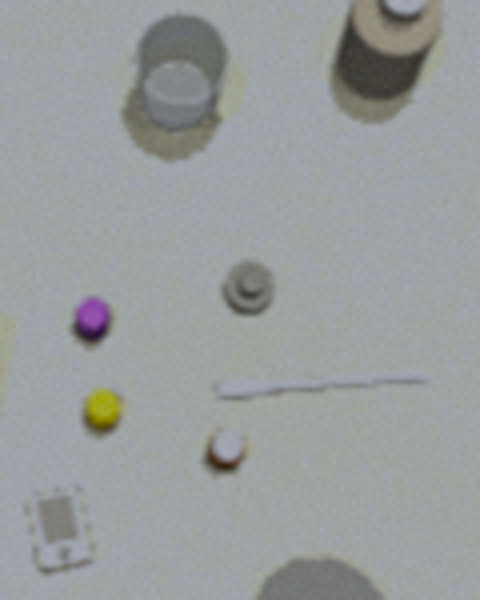

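Run:
```python
from h import *
import pickle
t=pickle.load(open('top0.pkl','rb'));s=pickle.load(open('side0.pkl','rb'))
T={'pp':(230,200),'pm':(388,219),'mp':(172,488),'mm':(332,515)}
S={'pp':(165,195),'pm':(302,117),'mp':(340,415),'mm':(485,318)}
loc={'pp':(.045,.05),'pm':(.045,-.05),'mp':(-.135,.05),'mm':(-.135,-.05)}
P=[];L=[]
for k in T:
    a=(T[k][0]/4+150-.4,T[k][1]/4+170-.4);b=(S[k][0]/3+160-.3,S[k][1]/3+230-.3)
    m,e=tri(t,a,s,b);print(k,m.round(4),round(e,4),onz(t,*a,.2).round(4),onz(s,*b,.2).round(4))
    P+= [(onz(t,*a,.2)+onz(s,*b,.2))[:2]/2];L.append(loc[k])
P=np.array(P);L=np.array(L)
Pc=P-P.mean(0);Lc=L-L.mean(0)
yaw=np.arctan2((Lc[:,0]*Pc[:,1]-Lc[:,1]*Pc[:,0]).sum(),(Lc*Pc).sum())
M=np.array([[np.cos(yaw),-np.sin(yaw)],[np.sin(yaw),np.cos(yaw)]])
o=P.mean(0)-M@L.mean(0);print('sorter',o,yaw,np.degrees(yaw));print(P-(o+L@M.T))
# knob
print('knob',tri(t,(297/4+149.6,123/4+169.6),s,(184/3+159.7,75/3+229.7)))
# dividing line cover/deck at (280,348) centre
for (u,v) in [(205,338),(353,358)]:
    p=onz(t,u/4+149.6,v/4+169.6,.2)[:2];print('seam',M.T@(p-o))
print('seam s',[M.T@(onz(s,u/3+159.7,v/3+229.7,.2)[:2]-o) for u,v in [(258,292),(384,212)]])
# colour blobs
def blobs(c,mask,n):
    k,_,st,ce=cv2.connectedComponentsWithStats(mask.astype(np.uint8))
    for i in range(1,k):
        if 15<st[i,4]<800: print(n,st[i],ce[i].round(1))
for n,c in (('top',t),('side',s)):
    hsv=cv2.cvtColor(c['color'],cv2.COLOR_RGB2HSV)
    sub=np.zeros(hsv.shape[:2],bool); sub[180:330,300:460]=1
    blobs(c,sub&(hsv[...,0]<18)&(hsv[...,1]>110),n+' amber')
```

```text
pp [0.5654 0.1814 0.198 ] 0.0036 [0.5633 0.1799 0.2   ] [0.566  0.1828 0.2   ]
pm [0.5515 0.0875 0.1912] 0.0006 [0.5496 0.0865 0.2   ] [0.5461 0.0914 0.2   ]
mp [0.3953 0.2121 0.1907] 0.0016 [0.3934 0.2096 0.2   ] [0.3923 0.2153 0.2   ]
mm [0.3763 0.1184 0.1937] 0.0005 [0.3759 0.1176 0.2   ] [0.3736 0.121  0.2   ]
sorter [0.51431009 0.14252837] -0.17853517622338183 -10.229312092224182
[[-0.00284249 -0.00238612]
 [-0.00186714  0.00363361]
 [ 0.0025448  -0.00322958]
 [ 0.00216483  0.00198209]]
knob (array([0.59716778, 0.13369933, 0.23936321]), np.float64(0.0021981083194701975))
seam [-0.04202642  0.0434281 ]
seam [-0.04026366 -0.04397293]
seam s [array([-0.04343783,  0.04245363]), array([-0.04430871, -0.04341438])]
side amber [382 262   9  11  68] [386.1 267.1]
```

```bash
cat >> h.py <<'E'
SO=np.array([.5143,.1425]);YAW=-.1785
def S2W(x,y,z):
    c,s=np.cos(YAW),np.sin(YAW); return np.array([SO[0]+c*x-s*y,SO[1]+s*x+c*y,z])
def W2S(p):
    c,s=np.cos(YAW),np.sin(YAW); d=np.array(p[:2])-SO; return np.array([c*d[0]+s*d[1],-s*d[0]+c*d[1],p[2]])
def shift(p,yawdeg=None):
    "tool shift and turn to get TCP at world p pointing straight down with tool y at world angle yawdeg"
    o=monitor.get_obs();Rm=R.from_rotvec(o['tcp_rot']).as_matrix()
    d=Rm.T@(np.array(p)-o['ee_pos'])
    out=[d.round(4)]
    if yawdeg is not None:
        a=np.radians(yawdeg);x=np.array([0,0,-1.]);y=np.array([np.cos(a),np.sin(a),0]);G=np.stack([x,y,np.cross(x,y)],1)
        out.append(R.from_matrix(Rm.T@G).as_rotvec().round(4))
    return out
E
python3 - <<'E'
from h import *
import pickle
t=pickle.load(open('top0.pkl','rb'));s=pickle.load(open('side0.pkl','rb'))
print('stopper',onz(t,249/4+299.6,285/4+159.6,.025),'vial',onz(t,229/4+299.6,445/4+159.6,.042), onz(s,386.1,267.1,.015))
print(tri(t,(249/4+299.6,285/4+159.6),s,(580/3+160,10/3+230)))
print(shift([.43,-.1,.25],-100.2))
E
```

```text
stopper [ 0.56775046 -0.19862393  0.025     ] vial [ 0.4576145  -0.18014309  0.042     ] [ 0.45294645 -0.17466263  0.015     ]
(array([ 0.56857296, -0.20027548,  0.0139488 ]), np.float64(0.0036808401100274072))
[array([-0.0189, -0.4149, -0.3886]), array([4.439e-01, 2.000e-04, 1.900e-03])]
```

>>> drive_tool --pt "-0.019 -0.415 -0.389 0.444 0 0 1" --pt "-0.019 -0.415 -0.389 0.444 0 0 1" --pt "-0.019 -0.415 -0.389 0.444 0 0 1" --pt "-0.019 -0.415 -0.389 0.444 0 0 1" --pt "-0.019 -0.415 -0.389 0.444 0 0 1" --pt "-0.019 -0.415 -0.389 0.444 0 0 1" --pt "-0.019 -0.415 -0.389 0.444 0 0 1" --pt "-0.019 -0.415 -0.389 0.444 0 0 1" --pt "-0.019 -0.415 -0.389 0.444 0 0 1" --pt "-0.019 -0.415 -0.389 0.444 0 0 1" --pt "-0.019 -0.415 -0.389 0.444 0 0 1" --pt "-0.019 -0.415 -0.389 0.444 0 0 1" --grip_force 30

```text
t: 1.35
ee_pos: [0.4315, -0.0968, 0.2504]
tcp_rot: [-2.131, 0.184, 2.129]
ft_force: [0.3, -0.8, 0.4]
width: -0.003
```

Run:
```python
from h import *
import pickle
T=toolT();c=capture('wrist');save('w1',c['color']);pickle.dump((c,T),open('w1.pkl','wb'))
t=capture('top');save('t1',t['color'])
```

```text
(no output)
```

View pics/w1.png

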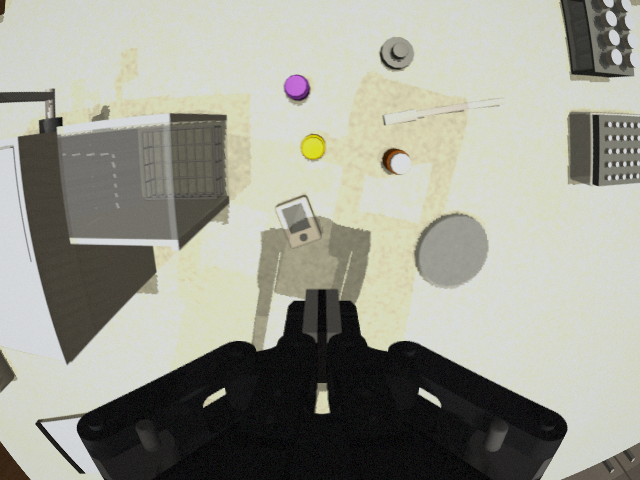

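View pics/t1.png

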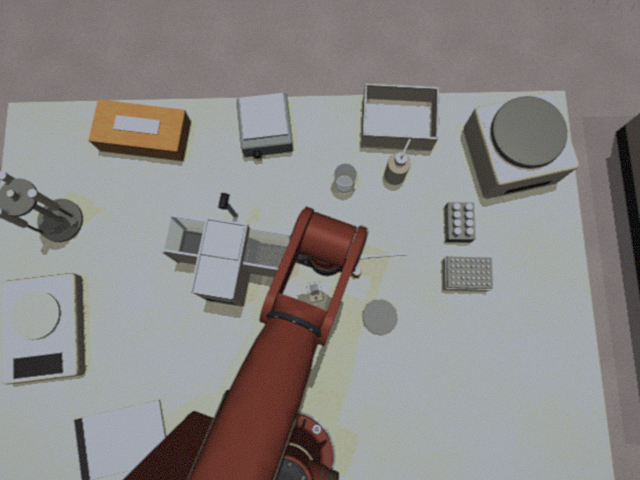

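Run:
```python
from h import *
import pickle
c,T=pickle.load(open('w1.pkl','rb'))
print('vial cap',onz(c,398,161,.042,T),'body base mid',onz(c,394,161,.015,T),'stub',onz(c,400,50,.028,T),'disc',onz(c,397,53,.014,T))
print(S2W(.005,0,.23), shift(S2W(.01,0,.23),-100.2))
```

```text
vial cap [ 0.45976979 -0.17538629  0.042     ] body base mid [ 0.45665016 -0.17622411  0.015     ] stub [ 0.56784826 -0.19757009  0.028     ] disc [ 0.56728719 -0.19724843  0.014     ]
[0.51922056 0.14161223 0.23      ] [array([ 0.0203, -0.2512, -0.0504]), array([0.0048, 0.0001, 0.0006])]
```

>>> drive_tool --pt "0.02 -0.251 -0.05 0.005 0 0 1" --pt "0.02 -0.251 -0.05 0.005 0 0 1" --pt "0.02 -0.251 -0.05 0.005 0 0 1" --pt "0.02 -0.251 -0.05 0.005 0 0 1" --pt "0.02 -0.251 -0.05 0.005 0 0 1" --pt "0.02 -0.251 -0.05 0.005 0 0 1" --pt "0.02 -0.251 -0.05 0.005 0 0 1"

```text
t: 2.15
ee_pos: [0.5241, 0.1376, 0.2295]
tcp_rot: [-2.125, 0.195, 2.129]
ft_force: [-0.0, 0.5, -0.6]
width: 0.002
```

Run:
```python
from h import *
import pickle
T=toolT();c=capture('wrist');save('w2',c['color']);pickle.dump((c,T),open('w2.pkl','wb'))
print(monitor.get_obs()['ft_force'],W2S(T[:3,3]))
```

```text
[ 0.64653526  0.08914499 -0.12908835] [ 0.01050674 -0.00308736  0.22949969]
```

View pics/w2.png

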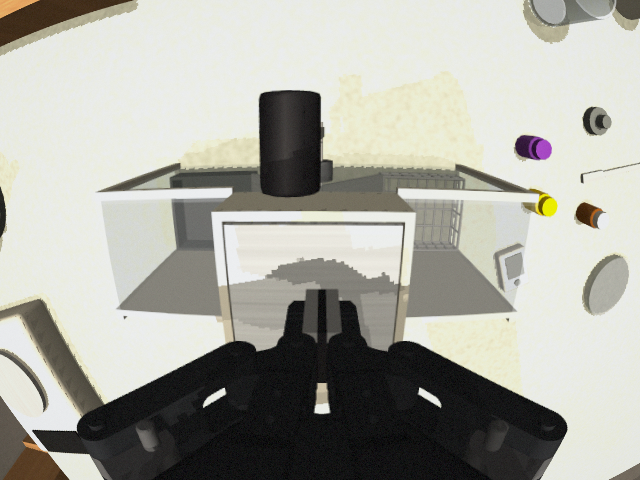

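Run:
```python
from h import *
import pickle
c,T=pickle.load(open('w2.pkl','rb'))
for n,u,v,z in [('pp',213,211,.2),('pm',415,211,.2),('plate far p',224,222,.2),('plate far m',404,222,.2),('p edge low',222,340,.2),('m edge low',406,340,.2),('box pp',97,192,.155),('box pm',530,192,.155)]:
    p=onz(c,u,v,z,T);print(n,p.round(4),W2S(p).round(4))
for u in (258,322): print('knob',W2S(onz(c,u,150,.24,T)))
print('knob near end',W2S(onz(c,290,194,.24,T)),'far',W2S(onz(c,290,94,.24,T)))
print(shift(S2W(.01,0,.204),-100.2))
```

```text
pp [0.569  0.1838 0.2   ] [0.0465 0.0503 0.2   ]
pm [0.5511 0.0866 0.2   ] [ 0.0462 -0.0485  0.2   ]
plate far p [0.5625 0.1796 0.2   ] [0.0409 0.0451 0.2   ]
plate far m [0.5466 0.0927 0.2   ] [ 0.0406 -0.0432  0.2   ]
p edge low [0.4961 0.2002 0.2   ] [-0.0281  0.0536  0.2   ]
m edge low [0.4778 0.0981 0.2   ] [-0.028  -0.0502  0.2   ]
box pp [0.5906 0.2797 0.155 ] [0.0507 0.1485 0.155 ]
box pm [ 0.5378 -0.0053  0.155 ] [ 0.0493 -0.1413  0.155 ]
knob [0.07864237 0.01973477 0.24      ]
knob [ 0.07828318 -0.00309612  0.24      ]
knob near end [0.0623814  0.00854441 0.24      ] far [0.09838082 0.00801417 0.24      ]
[array([ 0.0257, -0.0042,  0.0005]), array([-0.0051,  0.0013, -0.0017])]
```

>>> drive_tool --pt "0.018 -0.003 0 0 0 0 1" --pt "0.024 -0.003 0 0 0 0 1" --pt "0.027 -0.003 0 0 0 0 1" --pt "0.028 -0.003 0 0 0 0 1" --pt "0.029 -0.003 0 0 0 0 1" --pt "0.0295 -0.003 0 0 0 0 1" --pt "0.0295 -0.003 0 0 0 0 1"

```text
t: 2.9
ee_pos: [0.525, 0.1406, 0.2013]
tcp_rot: [-2.126, 0.195, 2.125]
ft_force: [0.3, -0.2, -0.2]
width: -0.003
```

>>> drive_tool --pt "0.0005 0 0 0 0 0 1" --pt "0.001 0 0 0 0 0 1" --pt "0.0015 0 0 0 0 0 1" --pt "0.0015 0 0 0 0 0 1"

```text
t: 3.3
ee_pos: [0.525, 0.1407, 0.2]
tcp_rot: [-2.126, 0.195, 2.125]
ft_force: [-1.3, 0.2, 3.7]
width: -0.001
```

>>> drive_tool --pt "0.0005 0 0 0 0 0 1" --pt "0.0005 0 0 0 0 0 1"

```text
t: 3.5
ee_pos: [0.5255, 0.1407, 0.2001]
tcp_rot: [-2.127, 0.195, 2.123]
ft_force: [-1.6, -0.0, 5.3]
width: -0.003
```

>>> drive_tool --pt "0.0007 0 0 0 0 0 1" --pt "0.0014 0 0 0 0 0 1" --pt "0.0014 0 0.005 0 0 0 1" --pt "0.0014 0 0.01 0 0 0 1" --pt "0.0014 0 0.015 0 0 0 1" --pt "0.0014 0 0.02 0 0 0 1"

```text
t: 4.1
ee_pos: [0.5076, 0.144, 0.2]
tcp_rot: [-2.133, 0.195, 2.118]
ft_force: [1.2, -1.6, 7.7]
width: 0.001
```

Run:
```python
from h import *
import pickle
T=toolT();c=capture('wrist');save('w3',c['color'])
print(monitor.get_obs()['ft_force'],W2S(T[:3,3]),T)
```

```text
[-1.06751595 -1.12222711  7.03513313] [-0.00683722  0.00033309  0.20000955] [[ 6.83670369e-03 -1.82154719e-01 -9.83246113e-01  5.07630563e-01]
 [-4.40809170e-04 -9.83269546e-01  1.82155995e-01  1.44041775e-01]
 [-9.99976532e-01 -8.11922660e-04 -6.80261800e-03  2.00009546e-01]
 [ 0.00000000e+00  0.00000000e+00  0.00000000e+00  1.00000000e+00]]
```

View pics/w3.png

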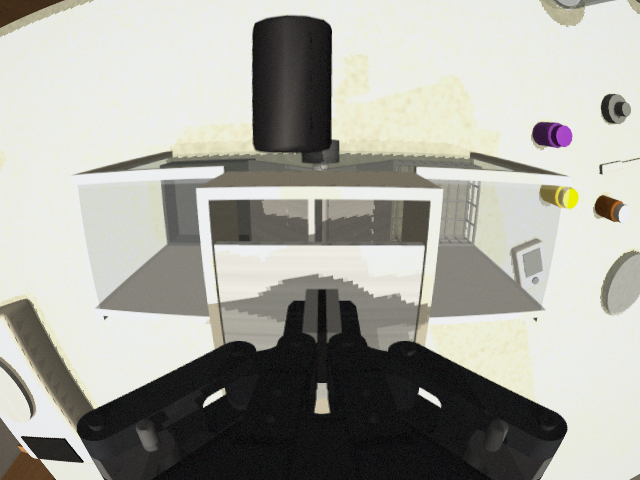

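>>> drive_tool --pt "0 0 0.008 0 0 0 1" --pt "0 0 0.016 0 0 0 1" --pt "0 0 0.024 0 0 0 1" --pt "0 0 0.032 0 0 0 1" --pt "0 0 0.04 0 0 0 1" --pt "0 0 0.048 0 0 0 1" --pt "0 0 0.055 0 0 0 1" --pt "0 0 0.06 0 0 0 1" --pt "0 0 0.064 0 0 0 1"

```text
t: 5.05
ee_pos: [0.4455, 0.1561, 0.2]
tcp_rot: [-2.135, 0.194, 2.115]
ft_force: [4.7, -1.4, 5.1]
width: -0.0
```

Run:
```python
from h import *
import pickle
T=toolT();c=capture('wrist');save('w4',c['color'])
print(monitor.get_obs()['ft_force'],W2S(T[:3,3]))
for z,y in [(.29,-.04),(.225,-.04),(.202,-.04)]: print(shift(S2W(.08,y,z),-100.2))
```

```text
[1.63028757 0.02603204 4.8641927 ] [-0.07015714  0.00114456  0.20003297]
[array([-0.0888,  0.0403, -0.1516]), array([-0.0048, -0.0085,  0.002 ])]
[array([-0.0238,  0.0405, -0.151 ]), array([-0.0048, -0.0085,  0.002 ])]
[array([-0.0008,  0.0405, -0.1508]), array([-0.0048, -0.0085,  0.002 ])]
```

View pics/w4.png

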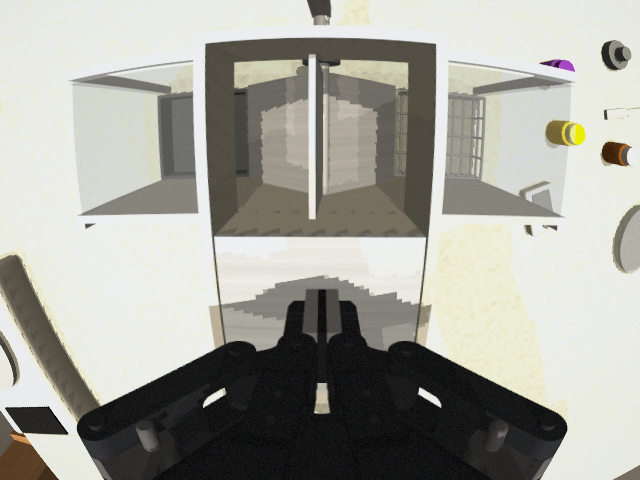

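>>> drive_tool --pt "-0.05 0 0 0 0 0 1" --pt "-0.089 0.005 -0.02 0 -0.008 0 1" --pt "-0.089 0.02 -0.06 0 -0.008 0 1" --pt "-0.089 0.04 -0.1 0 -0.008 0 1" --pt "-0.089 0.04 -0.14 0 -0.008 0 1" --pt "-0.089 0.04 -0.152 0 -0.008 0 1" --pt "-0.089 0.04 -0.152 0 -0.008 0 1" --pt "-0.06 0.04 -0.151 0 -0.008 0 1" --pt "-0.025 0.04 -0.151 0 -0.008 0 1" --pt "-0.02 0.04 -0.151 0 -0.008 0 1" --pt "-0.02 0.04 -0.151 0 -0.008 0 1"

```text
t: 6.2
ee_pos: [0.5811, 0.0897, 0.2159]
tcp_rot: [-2.113, 0.194, 2.139]
ft_force: [0.3, 0.2, 0.8]
width: -0.002
```

Run:
```python
from h import *
T=toolT();c=capture('wrist');save('w5',c['color'])
print(monitor.get_obs()['ft_force'],W2S(T[:3,3]))
for z,y in [(.21,.052)]: print(shift(S2W(.08,y,z),-100.2))
```

```text
[0.95766611 0.46469508 1.15313145] [ 0.0751434  -0.0400631   0.21591196]
[array([ 0.0079, -0.0919, -0.003 ]), array([-0.0044,  0.0084,  0.0001])]
```

View pics/w5.png

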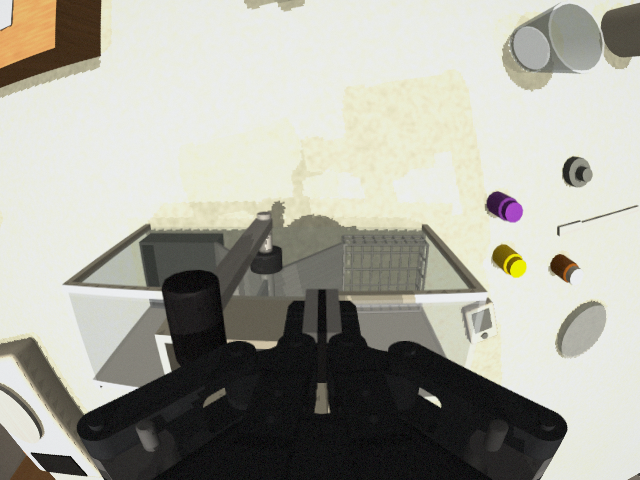

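>>> drive_tool --pt "0 -0.012 -0.003 0 0.008 0 1" --pt "0 -0.024 -0.003 0 0.008 0 1" --pt "0 -0.034 -0.003 0 0.008 0 1" --pt "0.002 -0.044 -0.003 0 0.008 0 1" --pt "0.003 -0.054 -0.003 0 0.008 0 1" --pt "0.004 -0.064 -0.003 0 0.008 0 1" --pt "0.006 -0.074 -0.003 0 0.008 0 1" --pt "0.007 -0.08 -0.003 0 0.008 0 1" --pt "0.008 -0.085 -0.003 0 0.008 0 1"

```text
t: 7.15
ee_pos: [0.6014, 0.1727, 0.2087]
tcp_rot: [-2.125, 0.195, 2.127]
ft_force: [-0.0, -1.5, -0.8]
width: -0.002
```

Run:
```python
from h import *
T=toolT();c=capture('wrist');save('w6',c['color'])
print(monitor.get_obs()['ft_force'],W2S(T[:3,3]))
```

```text
[0.39593968 0.90034918 0.04454967] [0.08038865 0.04520789 0.20873818]
```

View pics/w6.png

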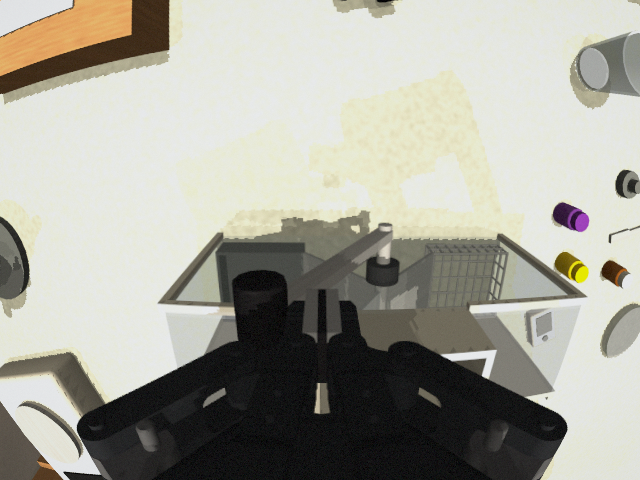

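>>> drive_tool --pt "0.001 -0.003 0 0 0 0 1" --pt "0.001 -0.006 0 0 0 0 1" --pt "0.001 -0.008 0 0 0 0 1" --pt "0.001 -0.008 0 0 0 0 1"

```text
t: 7.6
ee_pos: [0.6034, 0.1803, 0.2086]
tcp_rot: [-2.126, 0.195, 2.125]
ft_force: [-0.3, 0.3, 0.6]
width: 0.001
```

>>> drive_tool --pt "0 -0.003 0 0 0 0 1" --pt "0 -0.006 0 0 0 0 1" --pt "0 -0.008 0 0 0 0 1" --pt "0 -0.008 0 0 0 0 1"

```text
t: 8.0
ee_pos: [0.6036, 0.1813, 0.2086]
tcp_rot: [-2.128, 0.211, 2.135]
ft_force: [-3.5, -15.5, 5.1]
width: -0.001
```

Run:
```python
from h import *
T=toolT();c=capture('wrist');save('w7',c['color'])
print(monitor.get_obs()['ft_force'],W2S(T[:3,3]))
```

```text
[ -4.34115616 -15.04999201   3.38177588] [0.08103014 0.05403662 0.20857387]
```

View pics/w7.png

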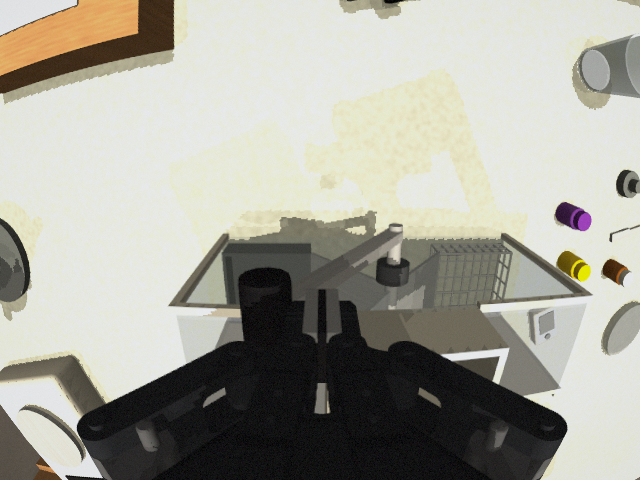

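Run:
```python
from h import *
print(shift([.457,-.176,.12],-100.2),shift([.457,-.176,.27],-100.2))
```

```text
[array([0.0939, 0.3768, 0.0788]), array([-0.0056,  0.0018, -0.0139])] [array([-0.0561,  0.3789,  0.079 ]), array([-0.0056,  0.0018, -0.0139])]
```

>>> drive_tool --pt "0 0.02 0 0 0 0 1" --pt "-0.03 0.03 0 0 0 0 1" --pt "-0.065 0.06 0.01 0 0 0 1" --pt "-0.065 0.11 0.02 0 0 0 0.5" --pt "-0.065 0.16 0.03 0 0 0 0.5" --pt "-0.065 0.21 0.045 0 0 0 0.5" --pt "-0.065 0.26 0.055 0 0 0 0.5" --pt "-0.065 0.305 0.065 0 0 0 0.5" --pt "-0.065 0.345 0.073 0 0 0 0.4" --pt "-0.02 0.375 0.078 0 0 0 0.4" --pt "0.03 0.385 0.079 0 0 0 0.4" --pt "0.075 0.385 0.079 0 0 0 0.4"

```text
t: 9.25
ee_pos: [0.4576, -0.1787, 0.1336]
tcp_rot: [-2.13, 0.201, 2.118]
ft_force: [0.2, 0.8, -0.2]
width: 0.597
```

>>> drive_tool --pt "0.012 0 0 0 0 0 0.4" --pt "0.015 0 0 0 0 0 0.4" --pt "0.015 0 0 0 0 0 0.4"

```text
t: 9.55
ee_pos: [0.4583, -0.1766, 0.1201]
tcp_rot: [-2.129, 0.196, 2.123]
ft_force: [0.3, -0.4, -0.1]
width: 0.598
```

Run:
```python
from h import *
import pickle
T=toolT();c=capture('wrist');save('w8',c['color']);pickle.dump((c,T),open('w8.pkl','wb'))
t=capture('side');save('s8',t['color'])
o=monitor.get_obs();print(o['ft_force'],T,o['width'])
```

```text
[-0.33838784  0.30611049 -0.11460373] [[ 2.67551501e-03 -1.81689065e-01 -9.83352391e-01  4.58307211e-01]
 [-1.04682547e-03 -9.83355881e-01  1.81686862e-01 -1.76628627e-01]
 [-9.99995873e-01  5.43292403e-04 -2.82118016e-03  1.20073149e-01]
 [ 0.00000000e+00  0.00000000e+00  0.00000000e+00  1.00000000e+00]] 0.5965232586986094
```

View pics/w8.png

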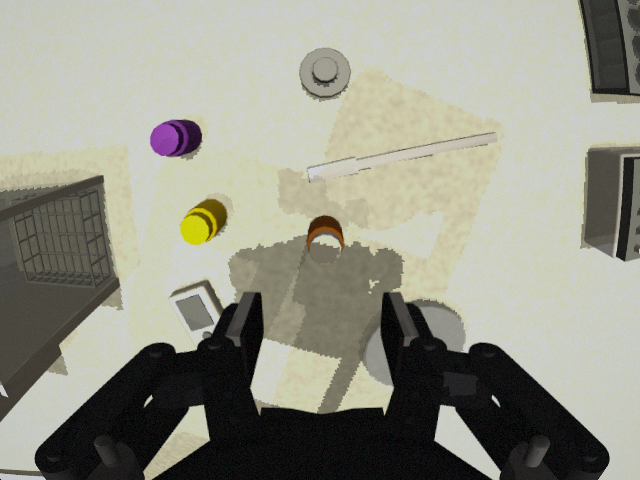

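View pics/s8.png

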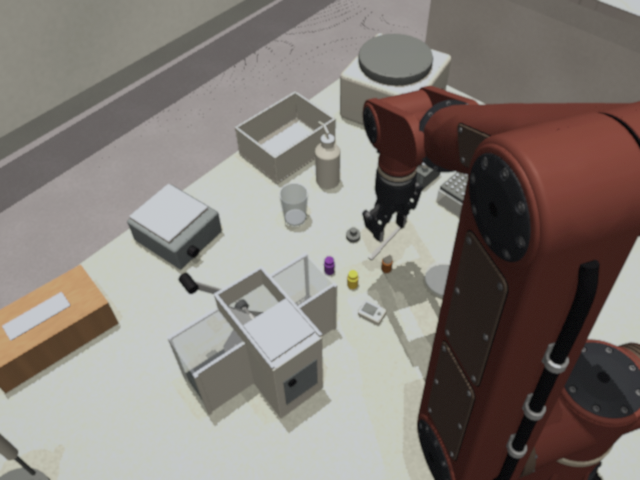

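Run:
```python
from h import *
import pickle
c,T=pickle.load(open('w8.pkl','rb'))
c1,T1=pickle.load(open('w1.pkl','rb'))
print('cap',onz(c,324,246,.042,T),'body top outline',onz(c,325,232,.03,T), 'base front', onz(c,325,216,.0,T))
p=onz(c1,452,250,.015,T1);q=onz(c1,487,250,.015,T1);print('petri',p,np.linalg.norm(p-q),onz(c,405,300,.015,T))
print('timer',onz(c,197,315,.018,T),onz(c,215,300,.018,T))
print('spat',onz(c,312,180,.004,T),onz(c,330,178,.004,T))
print('stub',onz(c,325,68,.028,T),'disc',onz(c,325,74,.014,T))
for xy in [(.457,-.176)]: print(shift([*xy,.006],-100.2))
```

```text
cap [ 0.45917769 -0.17811495  0.042     ] body top outline [ 0.46450987 -0.17983784  0.03      ] base front [ 0.46749574 -0.18067418  0.        ]
petri [ 0.34804527 -0.23097925  0.015     ] 0.04464876420570311 [ 0.39569737 -0.22955701  0.015     ]
timer [ 0.41219691 -0.06836711  0.018     ] [ 0.422929   -0.08737722  0.018     ]
spat [ 0.49595471 -0.17652107  0.004     ] [ 0.49506466 -0.18921857  0.004     ]
stub [ 0.56826038 -0.19881056  0.028     ] disc [ 0.56622478 -0.19857593  0.014     ]
[array([ 0.1154, -0.0009,  0.0032]), array([-0.0044, -0.0056, -0.0017])]
```

>>> drive_tool --pt "0.04 0 0.002 -0.004 -0.005 0 0.4" --pt "0.08 0 0.002 -0.004 -0.005 0 0.4" --pt "0.105 0 0.002 -0.004 -0.005 0 0.4" --pt "0.115 0 0.002 -0.004 -0.005 0 0.4" --pt "0.115 0 0.002 -0.004 -0.005 0 0.4" --pt "0.115 0 0.002 -0.004 -0.005 0 0.8" --pt "0.115 0 0.002 -0.004 -0.005 0 1" --pt "0.115 0 0.002 -0.004 -0.005 0 1" --pt "0.115 0 0.002 -0.004 -0.005 0 1" --pt "0.115 0 0.002 -0.004 -0.005 0 1" --grip_force 25

```text
t: 10.65
ee_pos: [0.4571, -0.1771, 0.0057]
tcp_rot: [-2.128, 0.193, 2.129]
ft_force: [0.2, 0.8, 6.7]
width: 0.285
```

>>> drive_tool --pt "-0.01 0 0 0 0 0 1" --pt "-0.04 0 0 0 0 0 1" --pt "-0.08 0 0 0 0 0 1" --pt "-0.12 0 0 0 0 0 1" --pt "-0.12 0 0 0 0 0 1"

```text
t: 11.15
ee_pos: [0.4601, -0.1786, 0.1306]
tcp_rot: [-2.138, 0.197, 2.122]
ft_force: [1.5, -0.3, -0.2]
width: 0.28
```

Run:
```python
from h import *
import pickle
T=toolT();c=capture('wrist');save('w9',c['color']);pickle.dump((c,T),open('w9.pkl','wb'))
o=monitor.get_obs();print(o['ft_force'],o['width'])
print(T[:3,3],shift(S2W(0,0,.26),-100.2),shift(S2W(0,0,.2),-100.2))
```

```text
[-0.33944082 -0.04633883 -0.01871511] 0.2794520918411888
[ 0.46007899 -0.17855028  0.13058584] [array([-0.1333, -0.3245,  0.0014]), array([-0.0011, -0.0033, -0.0029])] [array([-0.0733, -0.3247,  0.0016]), array([-0.0011, -0.0033, -0.0029])]
```

View pics/w9.png

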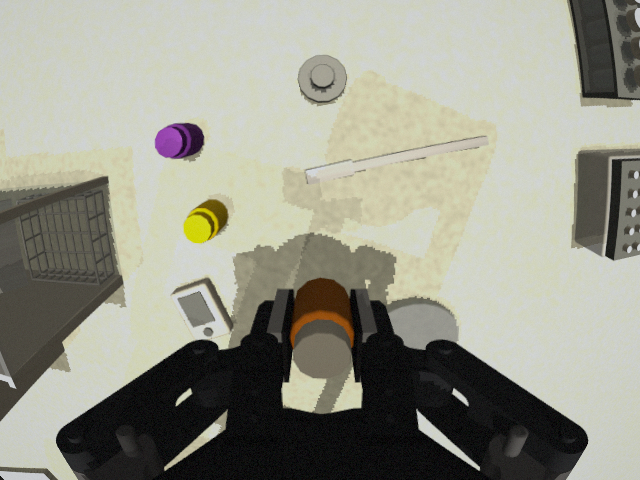

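>>> drive_tool --pt "-0.05 0 0 0 0 0 1" --pt "-0.1 -0.02 0 0 0 0 1" --pt "-0.133 -0.06 0 0 0 0 1" --pt "-0.133 -0.11 0 0 0 0 1" --pt "-0.133 -0.16 0 0 0 0 1" --pt "-0.133 -0.21 0.001 0 0 0 1" --pt "-0.133 -0.25 0.001 0 0 0 1" --pt "-0.133 -0.285 0.001 0 0 0 1" --pt "-0.133 -0.31 0.001 0 -0.003 0 1" --pt "-0.133 -0.324 0.001 0 -0.003 0 1" --pt "-0.125 -0.324 0.001 0 -0.003 0 1" --pt "-0.115 -0.324 0.001 0 -0.003 0 1"

```text
t: 12.4
ee_pos: [0.5125, 0.1421, 0.2374]
tcp_rot: [-2.119, 0.191, 2.137]
ft_force: [-0.2, -0.2, -0.6]
width: 0.28
```

Run:
```python
from h import *
import pickle
T=toolT();c=capture('wrist');save('w10',c['color']);pickle.dump((c,T),open('w10.pkl','wb'))
o=monitor.get_obs();print(o['ft_force'],o['width'],W2S(T[:3,3]))
print(shift(S2W(0,0,.2),-100.2))
```

```text
[-0.61152941 -0.79358765 -1.96256869] 0.2807580269227106 [-0.00166793 -0.00069871  0.2373519 ]
[array([ 0.0348, -0.0016, -0.0035]), array([-0.0021,  0.0125, -0.0023])]
```

View pics/w10.png

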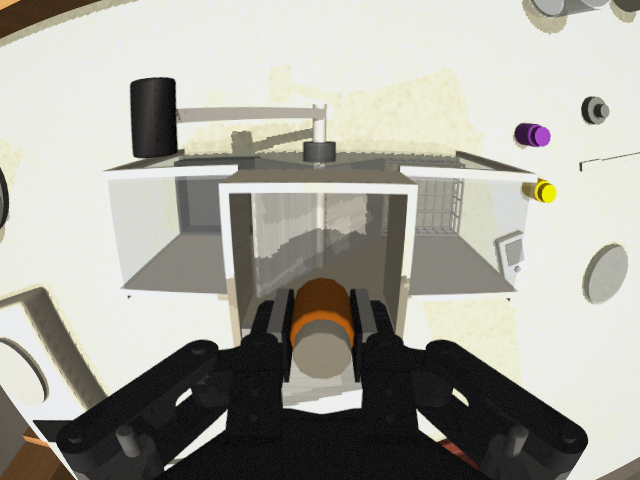

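>>> drive_tool --pt "0.015 0.005 -0.003 0 0.01 0 1" --pt "0.03 0.005 -0.003 0 0.012 0 1" --pt "0.034 0.005 -0.003 0 0.012 0 1" --pt "0.034 0.005 -0.003 0 0.012 0 1" --pt "0.034 0.005 -0.003 0 0.012 0 1" --pt "0.034 0.005 -0.003 0 0.012 0 0.5" --pt "0.034 0.005 -0.003 0 0.012 0 0.5" --pt "0.034 0.005 -0.003 0 0.012 0 0.5" --pt "0.034 0.005 -0.003 0 0.012 0 0.5" --pt "0.034 0.005 -0.003 0 0.012 0 0.5"

```text
t: 13.45
ee_pos: [0.5146, 0.1376, 0.2045]
tcp_rot: [-2.132, 0.191, 2.123]
ft_force: [-0.0, -0.8, 0.3]
width: 0.502
```

>>> drive_tool --pt "-0.04 0 0 0 0 0 0.5" --pt "-0.07 0 0 0 0 0 0.5" --pt "-0.075 0 0 0 0 0 1" --pt "-0.075 0 0 0 0 0 1"

```text
t: 13.85
ee_pos: [0.5152, 0.1377, 0.2809]
tcp_rot: [-2.135, 0.191, 2.12]
ft_force: [0.8, -0.8, 0.4]
width: 0.168
```

Run:
```python
from h import *
import pickle
T=toolT();c=capture('wrist');save('w11',c['color']);pickle.dump((c,T),open('w11.pkl','wb'))
o=monitor.get_obs();print(o['ft_force'],o['width'],W2S(T[:3,3]))
for y,z in [(.12,.275),(.12,.205)]: print(shift(S2W(.08,y,z),-100.2))
```

```text
[-0.32123392  0.01067138 -1.25912058] 0.0869177499151243 [ 0.00173037 -0.00454667  0.28091999]
[array([ 0.0044, -0.125 , -0.0792]), array([-0.0011, -0.004 ,  0.    ])]
[array([ 0.0744, -0.125 , -0.0789]), array([-0.0011, -0.004 ,  0.    ])]
```

View pics/w11.png

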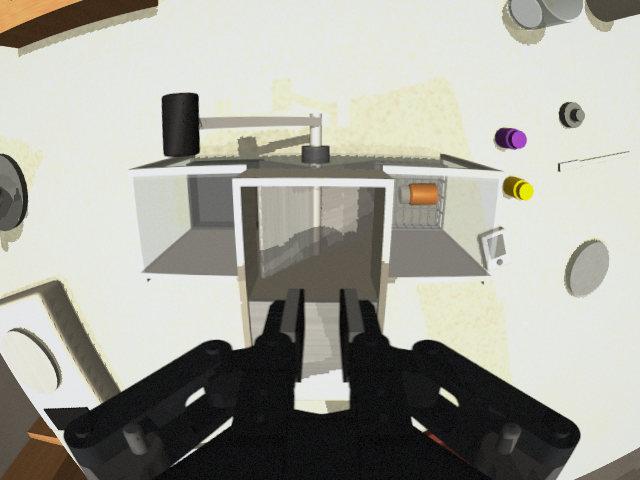

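>>> drive_tool --pt "0 -0.04 -0.025 0 0 0 1" --pt "0.0 -0.08 -0.05 0 -0.004 0 1" --pt "0.0 -0.11 -0.07 0 -0.004 0 1" --pt "0.0 -0.125 -0.079 0 -0.004 0 1" --pt "0.0 -0.125 -0.079 0 -0.004 0 1" --pt "0.04 -0.125 -0.079 0 -0.004 0 1" --pt "0.07 -0.125 -0.079 0 -0.004 0 1" --pt "0.072 -0.125 -0.079 0 -0.004 0 1" --pt "0.072 -0.125 -0.079 0 -0.004 0 1"

```text
t: 14.8
ee_pos: [0.6129, 0.2454, 0.2058]
tcp_rot: [-2.124, 0.194, 2.133]
ft_force: [0.3, -0.1, 0.8]
width: 0.001
```

Run:
```python
from h import *
import pickle
c0,T0=pickle.load(open('w11.pkl','rb'))
print('vial',W2S(onz(c0,422,194,.02,T0)))
T=toolT();c=capture('wrist');save('w12',c['color']);pickle.dump((c,T),open('w12.pkl','wb'))
o=monitor.get_obs();print(o['ft_force'],o['width'],W2S(T[:3,3]))
for y,z in [(0,.216),(-.052,.209)]: print(shift(S2W(.08,y,z),-100.2))
```

```text
vial [ 0.0026734  -0.11771002  0.02      ]
[0.18497199 0.05435596 0.45796946] -0.0005030592171033362 [0.07875808 0.11872716 0.20575505]
[array([-0.0079,  0.1195,  0.    ]), array([-0.0016,  0.0002, -0.0002])]
[array([-0.0009,  0.1715, -0.    ]), array([-0.0016,  0.0002, -0.0002])]
```

View pics/w12.png

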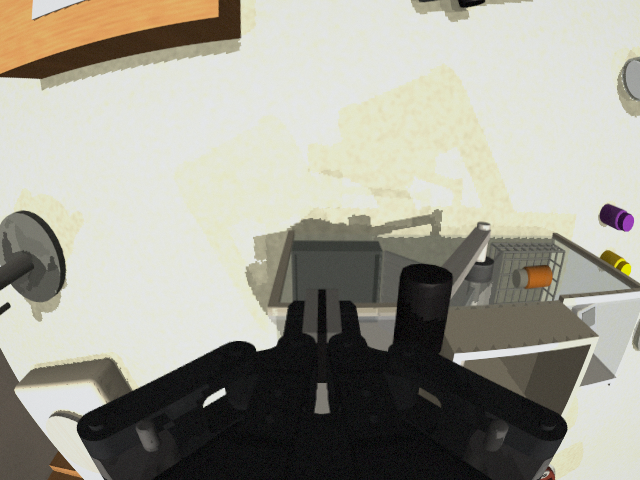

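>>> drive_tool --pt "0 0.015 0 0 0 0 1" --pt "-0.002 0.03 0 0 0 0 1" --pt "-0.004 0.045 0 0 0 0 1" --pt "-0.007 0.06 0 0 0 0 1" --pt "-0.009 0.075 0 0 0 0 1" --pt "-0.009 0.09 0 0 0 0 1" --pt "-0.009 0.105 0 0 0 0 1" --pt "-0.007 0.12 0 0 0 0 1" --pt "-0.005 0.135 0 0 0 0 1" --pt "-0.003 0.148 0 0 0 0 1" --pt "-0.002 0.16 0 0 0 0 1" --pt "-0.002 0.168 0 0 0 0 1"

```text
t: 16.05
ee_pos: [0.5839, 0.0799, 0.2088]
tcp_rot: [-2.125, 0.192, 2.129]
ft_force: [0.8, 0.7, -0.2]
width: -0.001
```

>>> drive_tool --pt "0 0.003 0 0 0 0 1" --pt "0 0.006 0 0 0 0 1" --pt "0 0.008 0 0 0 0 1" --pt "0 0.008 0 0 0 0 1"

```text
t: 16.45
ee_pos: [0.5838, 0.077, 0.2097]
tcp_rot: [-2.126, 0.182, 2.123]
ft_force: [1.5, 8.8, -2.2]
width: -0.004
```

Run:
```python
from h import *
T=toolT();c=capture('wrist');save('w13',c['color'])
o=monitor.get_obs();print(o['ft_force'],o['width'],W2S(T[:3,3]))
print(shift([.567,-.198,.12],-100.2))
```

```text
[ 2.10785056  8.5157365  -2.3435218 ] -0.0013351412040156878 [ 0.08005515 -0.05214718  0.20969768]
[array([ 0.0877,  0.2743, -0.0322]), array([-0.0006, -0.0007,  0.0075])]
```

View pics/w13.png

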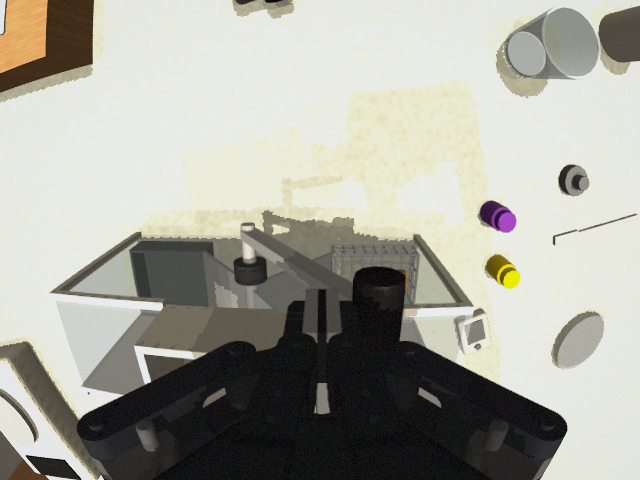

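>>> drive_tool --pt "0 -0.018 0 0 0 0 1" --pt "-0.04 -0.02 0 0 0 0 1" --pt "-0.075 -0.01 0 0 0 0 1" --pt "-0.08 0.03 -0.005 0 0 0 1" --pt "-0.08 0.08 -0.01 0 0 0 0.4" --pt "-0.08 0.13 -0.02 0 0 0 0.4" --pt "-0.08 0.18 -0.03 0 0 0 0.4" --pt "-0.06 0.22 -0.032 0 0 0 0.4" --pt "-0.02 0.25 -0.032 0 0 0 0.4" --pt "0.03 0.269 -0.032 0 0 0 0.4" --pt "0.075 0.269 -0.032 0 0 0 0.4" --pt "0.088 0.269 -0.032 0 0 0 0.4"

```text
t: 17.7
ee_pos: [0.5621, -0.196, 0.1154]
tcp_rot: [-2.114, 0.188, 2.137]
ft_force: [-0.8, 0.5, -0.9]
width: 0.598
```

>>> drive_tool --pt "0 0 0 0 0 0 0.4" --pt "0 0 0 0 0 0 0.4"

```text
t: 17.9
ee_pos: [0.5686, -0.1974, 0.124]
tcp_rot: [-2.132, 0.192, 2.125]
ft_force: [0.3, -0.1, 0.6]
width: 0.602
```

Run:
```python
from h import *
import pickle
T=toolT();c=capture('wrist');save('w14',c['color']);pickle.dump((c,T),open('w14.pkl','wb'))
t=capture('side');save('s14',t['color'])
o=monitor.get_obs();print(o['ft_force'],o['width'],T[:3,3])
```

```text
[ 0.89568669 -0.08323861 -0.33637058] 0.5997275695604117 [ 0.56858719 -0.19742251  0.12401151]
```

View pics/w14.png

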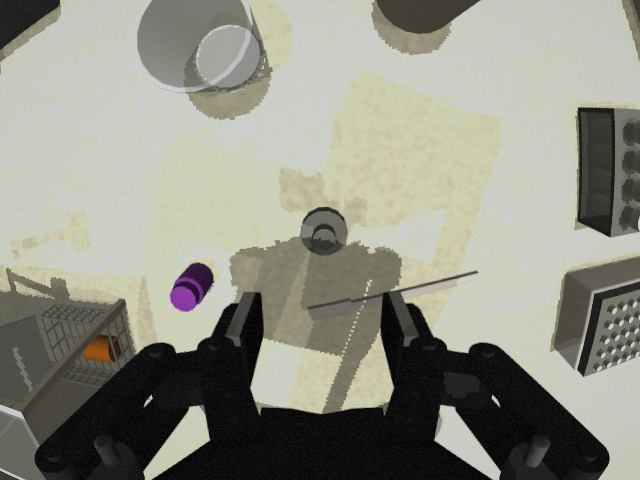

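View pics/s14.png

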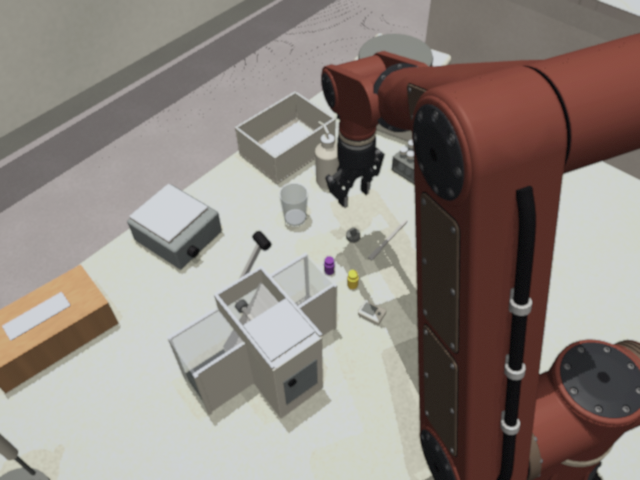

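Run:
```python
from h import *
import pickle
c,T=pickle.load(open('w14.pkl','rb'))
print('stub',onz(c,323,236,.028,T),'disc',onz(c,324,232,.010,T))
print(shift([.567,-.198,.0165],-100.2))
p=onz(c,323,236,.028,T);print(shift([p[0],p[1],.0165]))
```

```text
stub [ 0.57052173 -0.19859142  0.028     ] disc [ 0.56776885 -0.19892793  0.01      ]
[array([0.109 , 0.0005, 0.0031]), array([ 0.    , -0.0063, -0.0018])]
[array([ 0.109 ,  0.0004, -0.0004])]
```

>>> drive_tool --pt "0.04 0 0.002 0 -0.006 0 0.4" --pt "0.08 0 0.002 0 -0.006 0 0.4" --pt "0.1 0 0.002 0 -0.006 0 0.4" --pt "0.107 0 0.002 0 -0.006 0 0.5" --pt "0.107 0 0.002 0 -0.006 0 0.6" --pt "0.107 0 0.002 0 -0.006 0 0.8" --pt "0.107 0 0.002 0 -0.006 0 1" --pt "0.107 0 0.002 0 -0.006 0 1" --pt "0.107 0 0.002 0 -0.006 0 1" --pt "0.107 0 0.002 0 -0.006 0 1" --grip_force 30

```text
t: 19.0
ee_pos: [0.5672, -0.1978, 0.0175]
tcp_rot: [-2.127, 0.192, 2.129]
ft_force: [0.8, -0.2, 6.5]
width: 0.166
```

>>> drive_tool --pt "-0.01 0 0 0 0 0 1" --pt "-0.04 0 0 0 0 0 1" --pt "-0.08 0 0 0 0 0 1" --pt "-0.13 0 0 0 0 0 1" --pt "-0.18 0 0 0 0 0 1" --pt "-0.22 0 0 0 0 0 1" --pt "-0.25 0 0 0 0 0 1" --pt "-0.25 0 0 0 0 0 1"

```text
t: 19.8
ee_pos: [0.5692, -0.1985, 0.2723]
tcp_rot: [-2.136, 0.196, 2.123]
ft_force: [1.1, -0.9, 1.1]
width: 0.165
```

Run:
```python
from h import *
import pickle
T=toolT();c=capture('wrist');save('w15',c['color']);pickle.dump((c,T),open('w15.pkl','wb'))
o=monitor.get_obs();print(o['ft_force'],o['width'],T[:3,3])
print(shift(S2W(0,0.005,.265),-100.2))
```

```text
[ 0.31970665 -0.23390081 -0.8500435 ] 0.16514746248355608 [ 0.56918929 -0.19853222  0.27234527]
[array([ 0.003 , -0.3304,  0.1132]), array([-0.0012, -0.0008, -0.002 ])]
```

View pics/w15.png

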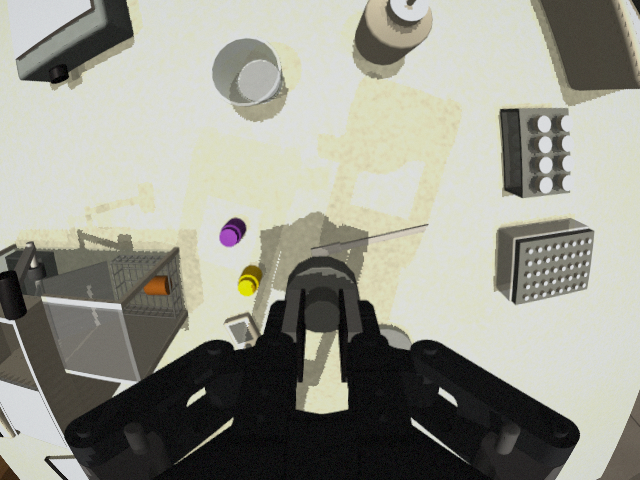

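>>> drive_tool --pt "0 -0.03 0.03 0 0 0 1" --pt "0 -0.07 0.06 0 0 0 1" --pt "0 -0.11 0.09 0 0 0 1" --pt "0 -0.15 0.11 0 0 0 1" --pt "0 -0.2 0.113 0 0 0 1" --pt "0 -0.24 0.113 0 0 0 1" --pt "0 -0.275 0.113 0 0 0 1" --pt "0 -0.305 0.113 0 0 0 1" --pt "0 -0.322 0.113 0 0 0 1" --pt "0 -0.33 0.113 0 0 0 1" --pt "0.01 -0.33 0.113 0 0 0 1" --pt "0.02 -0.33 0.113 0 0 0 1"

```text
t: 21.05
ee_pos: [0.5132, 0.147, 0.2438]
tcp_rot: [-2.12, 0.192, 2.135]
ft_force: [-0.2, 0.9, -0.8]
width: 0.166
```

Run:
```python
from h import *
import pickle
T=toolT();c=capture('wrist');save('w16',c['color']);pickle.dump((c,T),open('w16.pkl','wb'))
o=monitor.get_obs();print(o['ft_force'],o['width'],W2S(T[:3,3]))
print(shift(S2W(0,.005,.218),-100.2))
```

```text
[ 0.39063355  0.56869709 -1.99418343] 0.16443089638098005 [-0.00189627  0.00424877  0.24378945]
[array([ 0.0234, -0.0015, -0.0034]), array([-0.0021,  0.0111, -0.0023])]
```

View pics/w16.png

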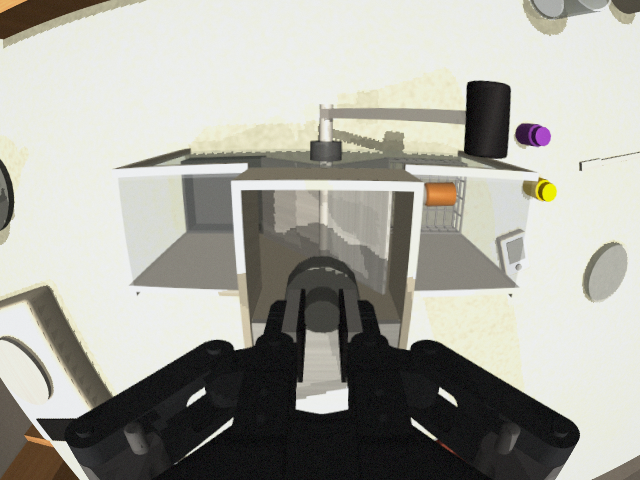

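>>> drive_tool --pt "0.015 -0.002 -0.003 0 0.011 0 1" --pt "0.025 -0.002 -0.003 0 0.011 0 1" --pt "0.028 -0.002 -0.003 0 0.011 0 1" --pt "0.028 -0.002 -0.003 0 0.011 0 1" --pt "0.028 -0.002 -0.003 0 0.011 0 1" --pt "0.028 -0.002 -0.003 0 0.011 0 0.5" --pt "0.028 -0.002 -0.003 0 0.011 0 0.5" --pt "0.028 -0.002 -0.003 0 0.011 0 0.5" --pt "0.028 -0.002 -0.003 0 0.011 0 0.5" --pt "0.028 -0.002 -0.003 0 0.011 0 0.5"

```text
t: 22.1
ee_pos: [0.517, 0.1493, 0.2175]
tcp_rot: [-2.133, 0.191, 2.122]
ft_force: [-0.7, -0.2, 0.4]
width: 0.499
```

>>> drive_tool --pt "-0.04 0 0 0 0 0 0.5" --pt "-0.08 0 0 0 0 0 0.5" --pt "-0.1 0 0 0 0 0 0.5" --pt "-0.1 0 0 0 0 0 0.5" --pt "-0.1 0 0 0 0 0 0.5"

```text
t: 22.6
ee_pos: [0.5164, 0.1493, 0.3172]
tcp_rot: [-2.133, 0.192, 2.122]
ft_force: [-1.2, 0.2, 0.3]
width: 0.499
```

Run:
```python
from h import *
import pickle
T=toolT();c=capture('wrist');save('w17',c['color']);pickle.dump((c,T),open('w17.pkl','wb'))
o=monitor.get_obs();print(o['ft_force'],o['width'],W2S(T[:3,3]),o['t'])
```

```text
[ 0.1795364  -0.41053042  0.19910943] 0.4993982587599151 [0.00084047 0.00709969 0.31721098] 22.65
```

View pics/w17.png

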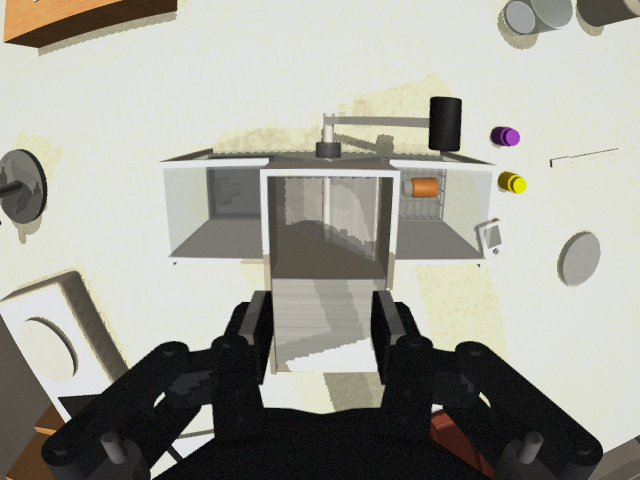

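Run:
```python
from h import *
import pickle
T=toolT();c=capture('wrist');o=monitor.get_obs()
a=cv2.resize(c['color'][140:270,150:500],None,fx=2.2,fy=2.2,interpolation=cv2.INTER_CUBIC)
a=cv2.convertScaleAbs(a,alpha=1.6,beta=0);save('w18',a)
print(o['t'],W2S(onz(c,230,190,.02,T)),W2S(onz(c,422,187,.02,T)))
```

```text
22.7 [-0.00199235  0.11871085  0.02      ] [ 0.00194159 -0.11615855  0.02      ]
```

View pics/w18.png

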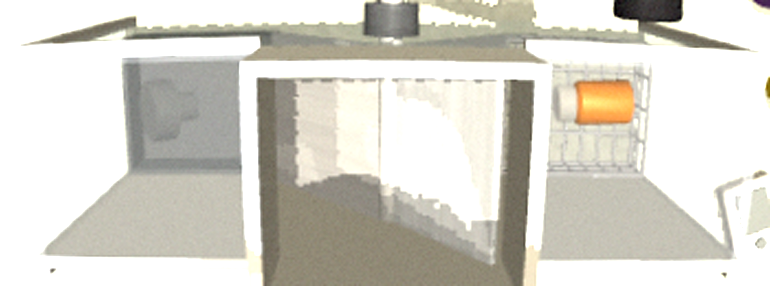

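>>> drive_tool --pt "0 0 0 0 0 0 0.5" --pt "0 0 0 0 0 0 0.5" --pt "0 0 0 0 0 0 0.5" --pt "0 0 0 0 0 0 0.5" --pt "0 0 0 0 0 0 0.5" --pt "0 0 0 0 0 0 0.5" --pt "0 0 0 0 0 0 0.5" --pt "0 0 0 0 0 0 0.5"

```text
t: 23.5
ee_pos: [0.5165, 0.1493, 0.3174]
tcp_rot: [-2.133, 0.192, 2.122]
ft_force: [1.3, 0.5, 0.0]
width: 0.503
```

Run:
```python
from h import *
import pickle
c0,_=pickle.load(open('w17.pkl','rb'));T=toolT();c=capture('wrist');o=monitor.get_obs()
for n,(r0,r1,a,b) in {'tray':(165,220,205,262),'basket':(165,220,395,450)}.items():
    print(n,cv2.absdiff(c0['color'][r0:r1,a:b],c['color'][r0:r1,a:b]).mean())
a=cv2.resize(c['color'][140:270,150:500],None,fx=2.2,fy=2.2,interpolation=cv2.INTER_CUBIC)
save('w19',cv2.convertScaleAbs(a,alpha=1.6,beta=0));print(o['t'],o['ft_force'])
s=capture('top');save('t19',s['color'])
```

```text
tray 2.2768740031897927
basket 2.769586776859504
23.55 [ 0.43210507 -0.07809816  0.91904544]
```

View pics/w19.png

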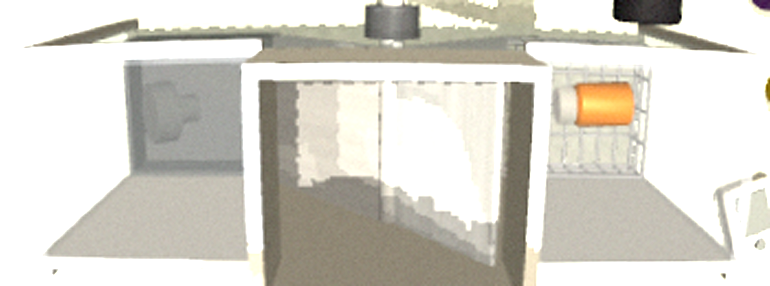

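View pics/t19.png

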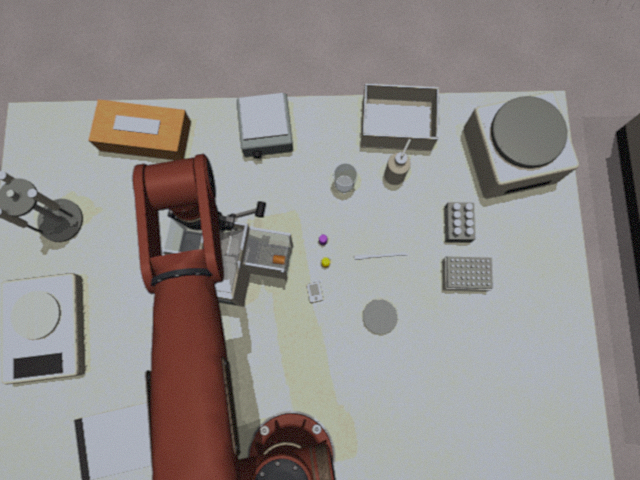

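Both parts lie still in their bins: the stopper in the tray on the left, the vial in the basket on the right. The bystanders are in the same places as at the start, and the arm is clear of everything.

```bash
python3 -c "
from rig import r
print(r.job_done())"
```

```text
the job is handed in; nothing more can be done
None
```

I opened the cover and dropped both parts, and by my last pictures each is in its own bin: the vial in the wire basket, the stopper in the solid-walled tray. The job was handed in after about 23.6 s of robot time, and no verdict was reported.

- **Cover:** I pressed on it with about 5–8 N and dragged it open by about 79 mm. The picture shows it fully open.
- **Vial:** the basket is at the sorter's -y end, so I set the lever fully to +y. It stalled on the stop at about 15 N. The vial went into the basket.
- **Stopper:** I then set the lever fully to -y, where it stalled on the stop at about 9 N. I gripped the stopper by its stub, and it went into the tray.

**Last checks:**
- The vial is at about sorter y = -0.116 m and the stopper at about +0.119 m. Both are within about 16 mm of their bin centres in y, and within 2 mm in x.
- Neither part showed any movement between pictures 0.9 s apart.
- By eye in the last top view, the bystanders stand where they began.
- The gripper hangs clear above the turret with no contact force.
- No check failed. While each part was being gripped the wrist read about 6.5 N upward, possibly the fingertips touching the bench or the disc, and it was gone after lifting.

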